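Clamp the whetstone in its quick-release holder

ROBOT

A 7-joint arm with a two-finger parallel gripper is mounted at the origin on the work surface. World frame = base frame: x ahead of the robot, y to its left, z up, the work surface at z = 0. Lengths are in m, angles in rad, forces in N, time in s.
With the tool pointing down it reaches from about 0.425 to 0.925 m from the base axis. Payload 6.8 kg.
Tool frame: the origin (TCP) lies between the finger pads; the fingertips stand 14 mm ahead of it and the grasp point (between the pads) lies 5 mm behind it; z points along the fingers, y is the line along which they close (so a half turn about z gives the same grasp; the last joint's range is limited). The gripper opens to 85 mm and grips with 20 to 120 N. Pads are 22 mm wide; open, the fingers measure 114 mm over their backs; the gripper's body (76 mm by 85 mm) begins 54 mm behind the grasp point. The pads swing forward as they close: fully open they stand 13 mm farther back than shut.
Start: joints at [-1.354, 0.477, 0.022, 1.555, -0.011, 1.109, -0.083], TCP at [0.215, 0.64, 0.245] pointing down, gripper open.
Joint ranges: [-2.96, 2.96], [-0.34, 2.1], [-1.41, 1.46], [0.24, 2.44], [-1.37, 4.51], [0.17, 1.92], [-2.96, 2.96]. Speed limits (rad/s): [2.39, 2.39, 3.14, 3.14, 3.14, 3.14, 3.14].

INTERFACE

Orientations are given as a rotation vector (axis times angle).
In Python, from bench import r, eyes, ticket gives the robot as it stands. The module is installed in compiled form; this text tells all that it offers.
- The arm moves only by the tool arm_command, never from a script. Its argument "plan" is text: rows parted by semicolons, each of 4 numbers parted by spaces: the shift along the tool's x, y, z in m, then the turn about the tool's z in degrees. In form: tx ty tz yaw; .... A call has 1 to 20 rows; each row shifts and turns the commanded pose from where the row before left it, along the tool's axes as they then stand; what a row does not reach is not made up. A row lasts 1/8 s, in which the tool goes at most 62.5 mm and 10.7 degrees, less where a joint would pass 70% of its speed; a pose out of reach is approached as far as the arm can. A call is refused whole if a number of a shift passes 0.0625 or a number of a turn 10.7, either way. A call with a gripper value outside its range is refused whole. "hand" is the closure, from -1 (fully open) to 1 (shut), set as the call begins (left out, the last holds). The fingers move at their own pace and stop on an object; "grip_force" is the grip in N (left out, the last holds). Time passes only in rows, so rows that do not move let the fingers close. It gives the time, the measured TCP pose, the force, the opening and the grip force at its end, in the units of the state.
- r.get_obs(): the state, without advancing time (a new reading comes with each control period).
- eyes.grab_frame(name): name is "scene" or "top"; returns (picture, depth): 480x640x3 uint8, red, green, blue; 480x640 float32, m along the optical axis (not along the pixel's ray), 0 where there is no reading.
- eyes.calibration(name): a dict with "fov_y" (degrees; the focal length in pixels is half the picture's height over the tangent of half this angle, whatever the lens; pixels are square), "cx", "cy" (the principal point, pixels), "origin" and "attitude" of the camera in the world. Camera axes: x right, y up, looking along -z (the intrinsics and any distortion apply to the point x, -y, -z); pixel columns grow to the right and rows downward; lengths in m; the calibration is good to about 2 mm. A picture is of the moment at which its call begins. calibration takes no time and is no camera call.
- ticket.hand_in(): hands the job in; it is judged then, once.
The state is a dict: "clock": time; "joints": joint angles; "qvel": joint speeds; "tau": joint torques, N m; "tcp_pos": TCP position; "orientation": TCP orientation; "contact_force": force on the tool from outside, world axes, zero at the start; "moment": the same for the moment, N m; "grip_width": finger opening in m; "gripper_force": force on a finger pad.
Only numpy, scipy, OpenCV 4.12 (cv2) and the standard library are available. Lean on these libraries where they do the work, as an engineer would, in place of code of your own. Each camera call takes 0.05 s, during which the arm holds its last target. There are 200 camera calls.

TASK

Clamp the whetstone ready for sharpening the oyster knife: with a fingertip hold down the release button on the holder's sliding jaw and, keeping it held, push the jaw along its rails until it has closed up the slack and the stone is tight between the two jaws; then let the button come up so that the jaw locks. Only push, pick nothing up, and leave the knife, the tumbler, the dish and the small dressing stone where they are.

Things in the scene. Friction and masses are not known exactly. Their poses are not given: they have to be found in the camera images.
- holder: Whetstone holder, screwed down, 364 mm long (x), 84 mm wide (y); origin under its middle at counter height. Two aluminium rails (tops 22 mm up) run along x and carry the stone. A grey cast fixed jaw (top 48 mm up) stands at the +x end, the sliding jaw on the -x half. x points from the sliding to the fixed jaw, z up. Place and heading differ from start to start.
- fixed_face (a point): Middle of the fixed jaw's rubber face, 155 mm from the holder's origin along its +x, 36 mm above the counter; axes as the holder.
- jaw (a joint): Sliding jaw's travel along holder +x in m: 0 = fully open (every start), 0.070 when the stone is tight. Its face lies at holder x = -0.120 + value. A tooth in a 7 mm rack locks it both ways unless the button is held down; let go between two notches, the button stays part-way down. With the button down it slides with 1 to 2 N of drag and pushes the loose stone ahead of it (about 4 to 9 N more).
- jaw_face (a point): Middle of the sliding jaw's rubber face, 36 mm above the counter; axes as the holder. Behind it (towards holder -x) comes the jaw's head, 18 mm thick with pad, 84 mm wide, top 48 mm above the counter, and behind that a low deck 40 mm long, top 28 mm above the counter, with the release button in it.
- release (a joint): Release button's depression in m: 0 = up (locked), 0.006 = fully down. It takes 4 N to start and about 7 N fully down, and springs back when let go. The lock is clear from about 0.004 on. It presses easily only while the jaw is not being pushed against the lock.
- button_top (a point): Middle of the top of the release button, a ribbed black paddle 26 mm along holder x by 44 mm across, 34 mm behind the sliding jaw's face and moving with it; top 36 mm above the counter when up, 30 mm when down; deck top 28 mm. The upright back of the jaw's head rises 12 mm above it, 16 mm ahead of its middle (towards holder +x): a finger on the button can push against it.
- stone: Two-tone whetstone, 205 mm long (x) by 70 mm (y) by 30 mm high, about 0.7 kg, loose on the rails between the jaws; origin in the middle of its underside (22 mm above the counter), x along its length as the holder's. It starts with 2 to 22 mm of slack at the fixed jaw.
- stone_near (a point): Middle of the stone's end face that looks at the sliding jaw, 36 mm above the counter.
- stone_far (a point): Middle of the stone's end face that looks at the fixed jaw, 36 mm above the counter.
- knife: Oyster knife lying flat, 163 mm long along its x: wooden handle towards -x, 24 mm wide and 22 mm high, steel guard at the origin, short blade towards +x. Bystander.
- tumbler: Glass tumbler, 66 mm across, 85 mm high, origin under its middle. Bystander.
- dish: Small white dish, 100 mm across, 22 mm high, origin under its middle. Bystander.
- nagura: Small grey dressing stone, 55 by 30 by 28 mm, origin under its middle. Bystander.
Mind the look-alikes: they are no part of the job. Leave any orange look-alike of the stone alone.

How it is judged:
By the outcome, as a careful person would: the job done as asked, in the order asked, and still so for the second after the job is handed in, with the robot touching nothing.
It also fails if it takes over 35 s, if anything falls off the work surface, if the arm or the gripper's body presses on something with over 40 N, if the wrist force passes 120 N, or if a joint passes its speed limit or range.

## Working session

There is one attempt and no reset: what is moved stays moved. The work goes in short steps, Python scripts to look and compute and a tool call to move; the robot and the scene stay as the last step left them, time stands still between calls to the robot, and variables do not carry over. Pictures are saved under pics/ and viewed, at most 10 in all, crops included, and the job is handed in when it is done.

Besides the shell and the picture viewer there is one more tool, called after "Call:" by a JSON object that holds its "fn" and its "kwargs", one argument or row to a line. arm_command: Moves the arm, as the interface text tells. Its arguments: {"type":"object","properties":{"plan":{"type":"string"},"hand":{"type":"number"},"grip_force":{"type":"number"}},"required":["plan"]}

```bash
mkdir -p pics; cat > h.py <<'E'
import numpy as np, cv2
from bench import r, eyes, ticket
def save(n,im): cv2.imwrite('pics/'+n+'.png',im[:,:,::-1])
E
python3 - <<'E'
from h import *
for n in('scene','top'):
    p,d=eyes.grab_frame(n); save(n+'0',p); np.savez('/tmp/'+n,p=p,d=d); print(n,eyes.calibration(n))
print(r.get_obs())
E
```

```text
scene {'fov_y': 42.18231113056696, 'cx': 326.0361374340149, 'cy': 250.52684735836172, 'origin': array([1.38657169, 0.00605511, 0.63455469]), 'attitude': array([0.75620421, 0.84169312, 1.47146135])}
top {'fov_y': 54.61635168160848, 'cx': 321.7636839724402, 'cy': 244.2003952743477, 'origin': array([ 0.44381876, -0.08092853,  0.92589586]), 'attitude': array([ 0.05030904, -0.03424237, -1.56145189])}
{'clock': 0.1, 'joints': array([-1.3540659 ,  0.47774032,  0.02235249,  1.55636094, -0.01151327,
        1.10934828, -0.0830502 ]), 'qvel': array([-0.00019995, -0.00219824,  0.00035757, -0.00374815, -0.00024591,
       -0.00333024, -0.00163082]), 'tau': array([ 4.36933376e-03, -5.97759175e+01,  1.61374379e+00, -2.81952256e+01,
        1.28323759e-02,  5.04905198e-03,  1.03561405e-05]), 'tcp_pos': array([0.21526792, 0.63919165, 0.24440426]), 'orientation': array([-5.07890601e-01, -3.10010238e+00,  2.70349848e-03]), 'contact_force': array([-0.19344626, -0.37322678,  1.01816879]), 'moment': array([ 0.01147219,  0.030728  , -0.02057825]), 'gripper_force': 0.0, 'grip_width': 0.08534142649354541}
```

View pics/top0.png

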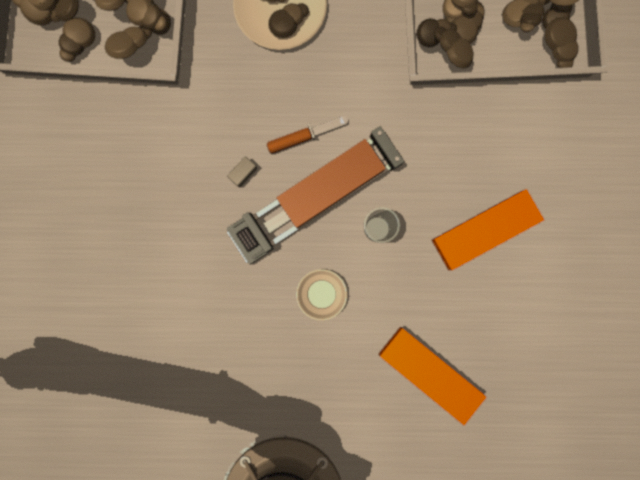

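View pics/scene0.png

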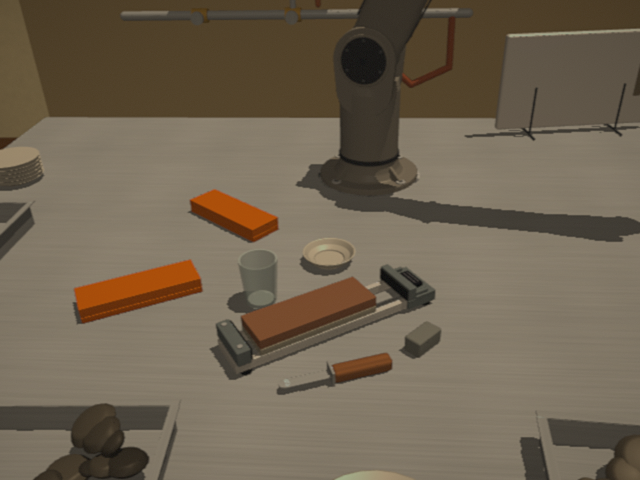

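Top view: the terracotta/cream stone between the jaws at (332,183), with the sliding jaw and its black ribbed button at (249,238) and the fixed jaw at (387,148). Candidates:
- For the stone: terracotta (332,183), orange (488,230) and orange (432,375). I choose the terracotta one, on the rails.
- For the sliding jaw: the head at (258,233) with a deck and button, or the fixed jaw at (387,148). I choose the one with the button.

```bash
cat >> h.py <<'E'
from scipy.spatial.transform import Rotation as R
def cloud(n,d):
    c=eyes.calibration(n); f=240/np.tan(np.radians(c['fov_y']/2)); v,u=np.mgrid[:480,:640]
    P=np.stack([(u-c['cx'])/f*d,-(v-c['cy'])/f*d,-d],-1)
    return P@R.from_rotvec(c['attitude']).as_matrix().T+c['origin']
def ray(n,uv,z):
    c=eyes.calibration(n); f=240/np.tan(np.radians(c['fov_y']/2))
    uv=np.atleast_2d(uv).astype(float)
    k=np.c_[(uv[:,0]-c['cx'])/f,-(uv[:,1]-c['cy'])/f,-np.ones(len(uv))]@R.from_rotvec(c['attitude']).as_matrix().T
    o=c['origin']; return o+k*((z-o[2])/k[:,2])[:,None]
E
python3 - <<'E'
from h import *
a=np.load('/tmp/top.npz'); p,d=a['p'],a['d']; W=cloud('top',d); z=W[...,2]
print('table z',np.median(z[280:330,180:280]))
hsv=cv2.cvtColor(p,cv2.COLOR_RGB2HSV)
roi=np.zeros(z.shape,bool); roi[120:275,215:410]=1
terra=roi&(hsv[...,1]>120)&(hsv[...,0]<15)&(z>.03)
def rect(m,zz,nm):
    n,l,s,c=cv2.connectedComponentsWithStats(m.astype(np.uint8))
    for i in range(1,n):
        if s[i,4]<60: continue
        v,u=np.nonzero(l==i); X=ray('top',np.c_[u,v],zz)[:,:2]
        (cx,cy),wh,an=cv2.minAreaRect(X.astype(np.float32)); print(nm,s[i,4],'px',c[i].round(),'ctr',round(cx,4),round(cy,4),np.round(wh,4),round(an,1),'z',np.median(z[l==i]).round(4))
rect(terra,.052,'stone')
rect(roi&~terra&(z>.040)&(z<.056)&(hsv[...,1]<90),.048,'head')
rect(roi&(z>.02)&(p.max(2)<60),.036,'dark')
c=cv2.resize(p[190:275,215:305],None,fx=6,fy=6,interpolation=cv2.INTER_CUBIC); save('crop',c)
E
```

```text
table z -0.0016078507733336966
stone 3955 px [331. 183.] ctr 0.607 -0.0876 [0.0709 0.2036] 34.3 z 0.0505
head 575 px [386. 147.] ctr 0.6777 -0.1927 [0.0841 0.0261] 33.5 z 0.0464
head 418 px [257. 232.] ctr 0.514 0.0519 [0.0842 0.0183] 33.5 z 0.0461
head 78 px [386. 221.] ctr 0.5324 -0.1868 [0.0524 0.0357] 43.6 z 0.0481
dark 123 px [382. 153.] ctr 0.671 -0.1862 [0.0794 0.0075] 34.3 z 0.0424
dark 74 px [262. 233.] ctr 0.5155 0.0442 [0.0804 0.0111] 26.8 z 0.0413
dark 81 px [250. 239.] ctr 0.5013 0.0711 [0.0419 0.0239] 34.5 z 0.0339
```

View pics/crop.png

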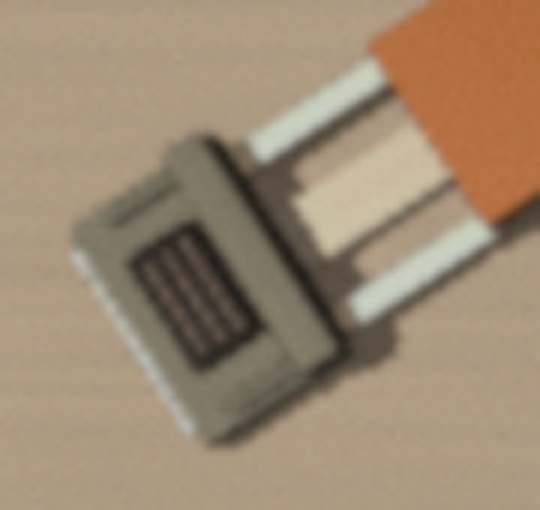

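The crop shows the sliding jaw with its black ribbed button at crop (197,295), about pixel (248,239), and the head towards the stone. That fits the description.

- Holder heading: -56.2°.
- Button: about (0.5005, 0.072).
- First move: shut the fingers, yaw +37.6° so tool x = -holder x, then travel high.

Call:
{"fn": "arm_command", "kwargs": {
  "plan": "0 0 0 9.4;0 0 0 9.4;0 0 0 9.4;0 0 0 9.4;-0.042 -0.0052 0 0;-0.042 -0.0052 0 0;-0.042 -0.0052 0 0;-0.042 -0.0052 0 0;-0.042 -0.0052 0 0;-0.042 -0.0052 0 0;-0.042 -0.0052 0 0;-0.042 -0.0052 0 0;-0.042 -0.0052 0 0;-0.042 -0.0052 0 0;-0.042 -0.0052 0 0;-0.042 -0.0052 0 0;-0.042 -0.0052 0 0;-0.042 -0.0052 0 0;-0.042 -0.0056 0 0;0 0 0 0",
  "hand": 1,
  "grip_force": 60
}}

```text
clock: 2.6
tcp_pos: [0.5014, 0.0689, 0.2452]
orientation: [1.488, 2.766, -0.002]
contact_force: [-0.3, -0.3, 0.6]
grip_width: -0.0
gripper_force: 0.0
```

```bash
cat >> h.py <<'E'
H=np.array([np.cos(np.radians(-56.2)),np.sin(np.radians(-56.2))])
def rel(B):
    o=r.get_obs(); M=R.from_rotvec(o['orientation']).as_matrix(); e=np.r_[B,0]-np.r_[o['tcp_pos'][:2],0]
    print('t',o['clock'],'tcp',o['tcp_pos'].round(4),'F',o['contact_force'].round(2),'w',round(o['grip_width'],4))
    print('go tool',(M.T@e).round(4),'toolz',M[:,2].round(3),'xangle',np.degrees(np.arctan2(M[1,0],M[0,0])).round(2))
E
python3 -c "
from h import *
rel([.5005,.072])"
```

```text
t 2.6 tcp [0.5014 0.0689 0.2452] F [-0.27 -0.31  0.6 ] w -0.0
go tool [ 0.003   0.0009 -0.    ] toolz [ 0.    -0.001 -1.   ] xangle 123.44
```

Call:
{"fn": "arm_command", "kwargs": {
  "plan": "0.003 0.001 0.04 -0.3;0 0 0.045 0;0 0 0.045 0;0 0 0.03 0;0 0 0.02 0;0 0 0.005 0;0 0 0 0;0 0 0 0"
}}

```text
clock: 3.6
tcp_pos: [0.5003, 0.076, 0.0611]
orientation: [1.472, 2.774, 0.002]
contact_force: [1.3, -0.4, 0.5]
grip_width: -0.0
gripper_force: 0.0
```

```bash
python3 -c "
from h import *
rel([.5005,.072])
p,d=eyes.grab_frame('scene'); save('s1',cv2.resize(p[220:340,340:480],None,fx=5,fy=5,interpolation=cv2.INTER_CUBIC))"
```

```text
t 3.6 tcp [0.5003 0.076  0.0611] F [ 1.27 -0.39  0.52] w -0.0
go tool [-0.0034 -0.0021 -0.    ] toolz [ 0.001  0.001 -1.   ] xangle 124.1
```

View pics/s1.png

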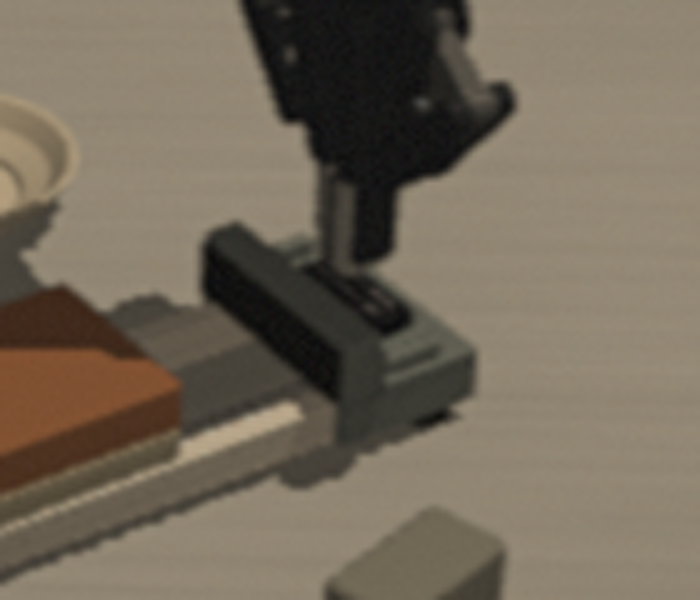

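The fingertips stand just above the button, at crop (355,265), a few mm too far back. I'll correct that and press down step by step.

Call:
{"fn": "arm_command", "kwargs": {
  "plan": "-0.003 -0.001 0 0;0 0 0.003 0;0 0 0.003 0;0 0 0.003 0;0 0 0 0;0 0 0 0"
}}

```text
clock: 4.4
tcp_pos: [0.5006, 0.0725, 0.0513]
orientation: [-1.473, -2.775, 0.0]
contact_force: [0.5, -0.4, 0.4]
grip_width: 0.0005
gripper_force: 0.0
```

```bash
python3 -c "
from h import *
rel([.5005,.072])"
```

```text
t 4.4 tcp [0.5006 0.0725 0.0513] F [ 0.5  -0.4   0.37] w 0.0005
go tool [-0.0004 -0.0004  0.    ] toolz [-0. -0. -1.] xangle 124.09
```

Centred. Now press.

Call:
{"fn": "arm_command", "kwargs": {
  "plan": "0 0 0.002 0;0 0 0.002 0;0 0 0.001 0;0 0 0 0;0 0 0 0"
}}

```text
clock: 5.03
tcp_pos: [0.5008, 0.0726, 0.0465]
orientation: [1.473, 2.775, 0.001]
contact_force: [-0.9, 0.2, 5.5]
grip_width: -0.0001
gripper_force: 2.7
```

Call:
{"fn": "arm_command", "kwargs": {
  "plan": "0 0 0.001 0;0 0 0.001 0;0 0 0.001 0;0 0 0 0;0 0 0 0"
}}

```text
clock: 5.65
tcp_pos: [0.501, 0.0724, 0.044]
orientation: [1.473, 2.774, 0.001]
contact_force: [-2.0, -0.9, 11.4]
grip_width: -0.0001
gripper_force: 6.0
```

Call:
{"fn": "arm_command", "kwargs": {
  "plan": "-0.002 0 0.0005 0;-0.003 0 0 0;-0.003 0 0 0;-0.003 0 0 0;-0.003 0 0 0;-0.003 0 0 0;-0.003 0 0 0;0 0 0 0"
}}

```text
clock: 6.65
tcp_pos: [0.5126, 0.0552, 0.044]
orientation: [1.474, 2.773, 0.001]
contact_force: [-3.5, -1.3, 16.6]
grip_width: -0.0001
gripper_force: 8.3
```

```bash
cat >> h.py <<'E'
def head():
    p,d=eyes.grab_frame('top'); W=cloud('top',d); hsv=cv2.cvtColor(p,cv2.COLOR_RGB2HSV)
    return p,d,W,hsv
E
python3 -c "
from h import *
rel([.5005,.072]); o=r.get_obs(); print('travel',(o['tcp_pos'][:2]-[.501,.0724])@H, 'F along', o['contact_force'][:2]@H)"
```

```text
t 6.65 tcp [0.5126 0.0552 0.044 ] F [-3.54 -1.32 16.55] w -0.0001
go tool [ 0.0207 -0.0006 -0.    ] toolz [ 0.001  0.    -1.   ] xangle 124.03
travel 0.020742312373668616 F along -0.8710007448391244
```

Call:
{"fn": "arm_command", "kwargs": {
  "plan": "-0.003 0 0 0;-0.003 0 0 0;-0.003 0 0 0;-0.003 0 0 0;-0.003 0 0 0;-0.003 0 0 0;-0.003 0 0 0;-0.003 0 0 0;-0.003 0 0 0;-0.003 0 0 0;0 0 0 0"
}}

```text
clock: 8.02
tcp_pos: [0.5293, 0.0301, 0.044]
orientation: [1.474, 2.773, 0.001]
contact_force: [-3.5, -2.4, 16.6]
grip_width: -0.0
gripper_force: 8.0
```

```bash
python3 -c "
from h import *
rel([.5005,.072]); o=r.get_obs(); print('travel',(o['tcp_pos'][:2]-[.501,.0724])@H, 'F along', o['contact_force'][:2]@H)
p,d=eyes.grab_frame('scene'); save('s2',cv2.resize(p[200:380,200:460],None,fx=3,fy=3,interpolation=cv2.INTER_CUBIC))"
```

```text
t 8.025 tcp [0.5293 0.0301 0.044 ] F [-3.48 -2.4  16.59] w -0.0
go tool [ 0.0508 -0.0005 -0.    ] toolz [ 0.001 -0.    -1.   ] xangle 124.02
travel 0.05087006188264091 F along 0.05592179687561494
```

View pics/s2.png

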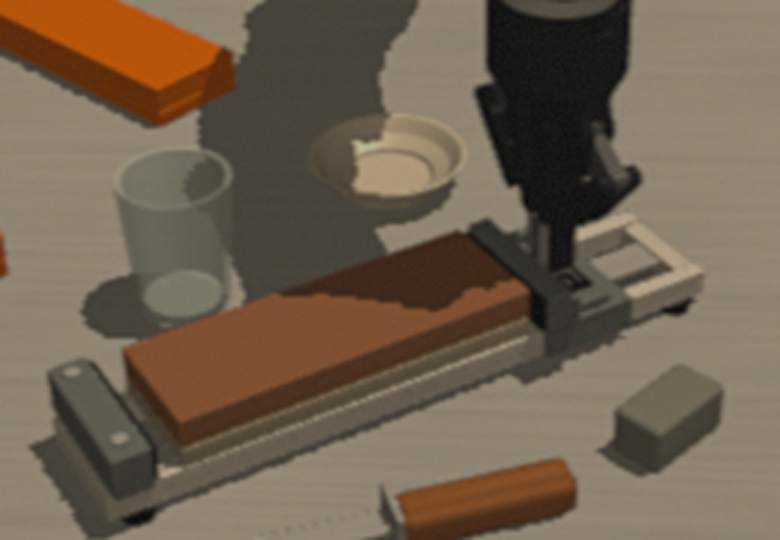

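The jaw has slid up to the stone, with the head at crop (520,280). About 20 mm of slack is left at the fixed jaw, near (145,400). I'll keep pushing, slower.

Call:
{"fn": "arm_command", "kwargs": {
  "plan": "-0.002 0 0 0;-0.002 0 0 0;-0.002 0 0 0;-0.002 0 0 0;-0.002 0 0 0;-0.002 0 0 0;-0.002 0 0 0;-0.002 0 0 0;0 0 0 0"
}}

```text
clock: 9.2
tcp_pos: [0.5369, 0.0189, 0.0439]
orientation: [-1.471, -2.773, -0.002]
contact_force: [-8.3, 1.9, 21.1]
grip_width: -0.0002
gripper_force: 10.3
```

```bash
python3 -c "
from h import *
rel([.5005,.072]); o=r.get_obs(); print('travel',(o['tcp_pos'][:2]-[.501,.0724])@H, 'F along', o['contact_force'][:2]@H)"
```

```text
t 9.2 tcp [0.5369 0.0189 0.0439] F [-8.28  1.87 21.07] w -0.0002
go tool [ 0.0644 -0.0004  0.0002] toolz [-0.002  0.002 -1.   ] xangle 124.11
travel 0.06446075636783866 F along -6.160529369057993
```

Now it is pushing the stone (about 6 N along the rails). I'll continue gently until the force climbs.

Call:
{"fn": "arm_command", "kwargs": {
  "plan": "-0.002 0 0 0;-0.002 0 0 0;-0.002 0 0 0;-0.002 0 0 0;0 0 0 0"
}}

```text
clock: 9.82
tcp_pos: [0.54, 0.0142, 0.0439]
orientation: [-1.467, -2.771, -0.003]
contact_force: [-11.3, 7.2, 26.0]
grip_width: -0.0001
gripper_force: 12.7
```

```bash
python3 -c "
from h import *
rel([.5005,.072]); o=r.get_obs(); print('travel',(o['tcp_pos'][:2]-[.501,.0724])@H, 'F along', o['contact_force'][:2]@H)"
```

```text
t 9.825 tcp [0.54   0.0142 0.0439] F [-11.27   7.16  26.  ] w -0.0001
go tool [ 0.07   -0.0002  0.0004] toolz [-0.005  0.004 -1.   ] xangle 124.2
travel 0.07006174762722062 F along -12.218806442734497
```

Call:
{"fn": "arm_command", "kwargs": {
  "plan": "-0.002 0 -0.0005 0;-0.001 0 0 0;0 0 0 0;0 0 0 0"
}}

```text
clock: 10.32
tcp_pos: [0.5422, 0.0119, 0.044]
orientation: [-1.467, -2.772, -0.003]
contact_force: [-8.9, 8.1, 17.9]
grip_width: -0.0003
gripper_force: 8.9
```

```bash
python3 - <<'E'
from h import *
rel([.5005,.072]); o=r.get_obs(); print('travel',(o['tcp_pos'][:2]-[.501,.0724])@H, 'F along', o['contact_force'][:2]@H)
p,d=eyes.grab_frame('scene'); save('s3',cv2.resize(p[200:380,200:460],None,fx=3,fy=3,interpolation=cv2.INTER_CUBIC))
E
```

```text
t 10.325 tcp [0.5422 0.0119 0.044 ] F [-8.86  8.09 17.88] w -0.0003
go tool [ 0.0732 -0.0007  0.0004] toolz [-0.004  0.004 -1.   ] xangle 124.21
travel 0.07324268809269582 F along -11.651899247318294
```

View pics/s3.png

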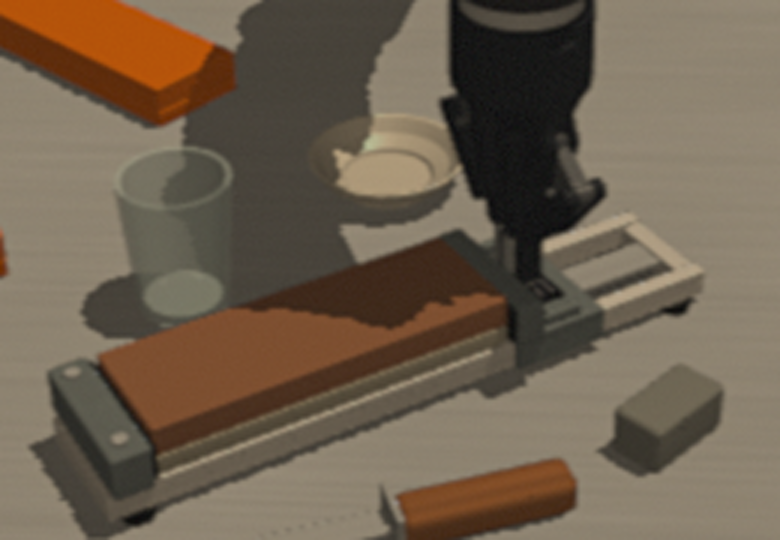

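The stone's far end, at crop (125,390), is almost on the fixed jaw, perhaps 1–3 mm short. I'll push on until the force rises with no further travel.

Call:
{"fn": "arm_command", "kwargs": {
  "plan": "-0.001 0 0 0;-0.001 0 0 0;-0.001 0 0 0;0 0 0 0;0 0 0 0"
}}

```text
clock: 11.0
tcp_pos: [0.5425, 0.0115, 0.0439]
orientation: [-1.463, -2.77, -0.004]
contact_force: [-12.2, 12.6, 23.2]
grip_width: 0.0003
gripper_force: 13.4
```

```bash
cat > q.py <<'E'
from h import *
rel([.5005,.072]); o=r.get_obs(); print('travel',(o['tcp_pos'][:2]-[.501,.0724])@H, 'F along', o['contact_force'][:2]@H)
E
python3 q.py
```

```text
t 11.0 tcp [0.5425 0.0115 0.0439] F [-12.24  12.62  23.18] w 0.0003
go tool [ 0.0737 -0.0006  0.0007] toolz [-0.007  0.007 -1.   ] xangle 124.3
travel 0.07370021379048328 F along -17.29831942690192
```

Call:
{"fn": "arm_command", "kwargs": {
  "plan": "-0.001 0 0 0;-0.001 0 0 0;-0.001 0 0 0;0 0 0 0;0 0 0 0"
}}

```text
clock: 11.62
tcp_pos: [0.5426, 0.0115, 0.0439]
orientation: [-1.459, -2.767, -0.005]
contact_force: [-17.5, 17.7, 29.6]
grip_width: 0.0003
gripper_force: 17.7
```

```bash
python3 q.py
```

```text
t 11.625 tcp [0.5426 0.0115 0.0439] F [-17.5   17.7   29.58] w 0.0003
go tool [ 0.0737 -0.0005  0.001 ] toolz [-0.01   0.009 -1.   ] xangle 124.4
travel 0.07376354274241477 F along -24.449873991900272
```

It is tight: no travel under 24 N. I'll ease the push partly, keeping some forward force, and lift straight up so the tooth seats.

Call:
{"fn": "arm_command", "kwargs": {
  "plan": "0.001 0 -0.001 0;0.001 0 -0.001 0;0.001 0 -0.001 0;0 0 -0.002 0;0 0 -0.002 0;0 0 -0.002 0;0 0 -0.002 0;0 0 0 0"
}}

```text
clock: 12.62
tcp_pos: [0.5416, 0.0108, 0.0524]
orientation: [-1.463, -2.77, 0.0]
contact_force: [-5.4, 10.1, -4.1]
grip_width: -0.0003
gripper_force: 5.8
```

```bash
python3 q.py
```

```text
t 12.625 tcp [0.5416 0.0108 0.0524] F [-5.42 10.11 -4.06] w -0.0003
go tool [0.0737 0.0005 0.0006] toolz [-0.008  0.004 -1.   ] xangle 124.31
travel 0.07380291267459954 F along -11.41777113580573
```

The tip is clear of the button. Now back off from the head and rise well clear of everything.

Call:
{"fn": "arm_command", "kwargs": {
  "plan": "0.003 0 -0.002 0;0.003 0 -0.004 0;0 0 -0.01 0;0 0 -0.03 0;0 0 -0.04 0;0 0 -0.05 0;0.05 0 -0.02 0;0.05 0 0 0;0.05 0 0 0;0.05 0 0 0;0.05 0 0 0;0 0 0 0"
}}

```text
clock: 14.12
tcp_pos: [0.4007, 0.2212, 0.2112]
orientation: [-1.465, -2.779, -0.003]
contact_force: [-0.2, -0.8, 0.8]
grip_width: 0.0
gripper_force: 0.0
```

```bash
python3 - <<'E'
from h import *
rel([.5,.07])
b=np.load('/tmp/top.npz')['p']
p,d=eyes.grab_frame('top'); W=cloud('top',d); z=W[...,2]; hsv=cv2.cvtColor(p,cv2.COLOR_RGB2HSV)
roi=np.zeros(z.shape,bool); roi[120:275,215:410]=1
def rect(m,zz,nm):
    n,l,s,c=cv2.connectedComponentsWithStats(m.astype(np.uint8))
    for i in range(1,n):
        if s[i,4]<50: continue
        v,u=np.nonzero(l==i); X=ray('top',np.c_[u,v],zz)[:,:2]
        (cx,cy),wh,an=cv2.minAreaRect(X.astype(np.float32)); print(nm,s[i,4],c[i].round(),'along',((np.array([cx,cy])-[.514,.0519])@H).round(4),np.round(wh,4),'z',np.median(z[l==i]).round(4))
terra=roi&(hsv[...,1]>120)&(hsv[...,0]<15)&(z>.03)
rect(terra,.052,'stone'); rect(roi&~terra&(z>.040)&(z<.056)&(hsv[...,1]<90),.048,'head'); rect(roi&(z>.02)&(p.max(2)<60),.036,'dark')
save('fin',cv2.resize(np.hstack([p[90:290,210:420]]),None,fx=2.8,fy=2.8,interpolation=cv2.INTER_CUBIC))
q,_=eyes.grab_frame('scene'); save('fin2',cv2.resize(q[200:400,200:460],None,fx=3,fy=3,interpolation=cv2.INTER_CUBIC))
E
```

```text
t 14.125 tcp [0.4007 0.2212 0.2112] F [-0.23 -0.82  0.76] w 0.0
go tool [-0.1809 -0.0035 -0.0002] toolz [ 0.001  0.002 -1.   ] xangle 124.42
stone 4057 [337. 180.] along 0.1812 [0.0717 0.207 ] z 0.0505
head 491 [387. 146.] along 0.2964 [0.084  0.0244] z 0.0467
head 381 [287. 212.] along 0.069 [0.0838 0.0168] z 0.0462
head 73 [385. 220.] along 0.2105 [0.0525 0.0316] z 0.0484
dark 93 [280. 219.] along 0.0463 [0.0418 0.0237] z 0.0342
```

View pics/fin.png

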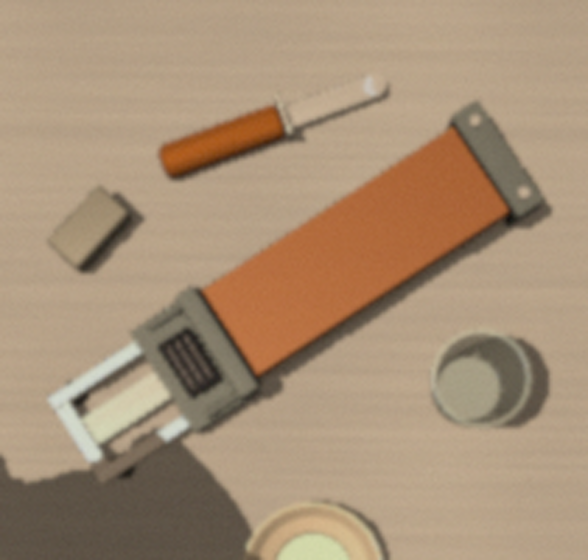

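View pics/fin2.png

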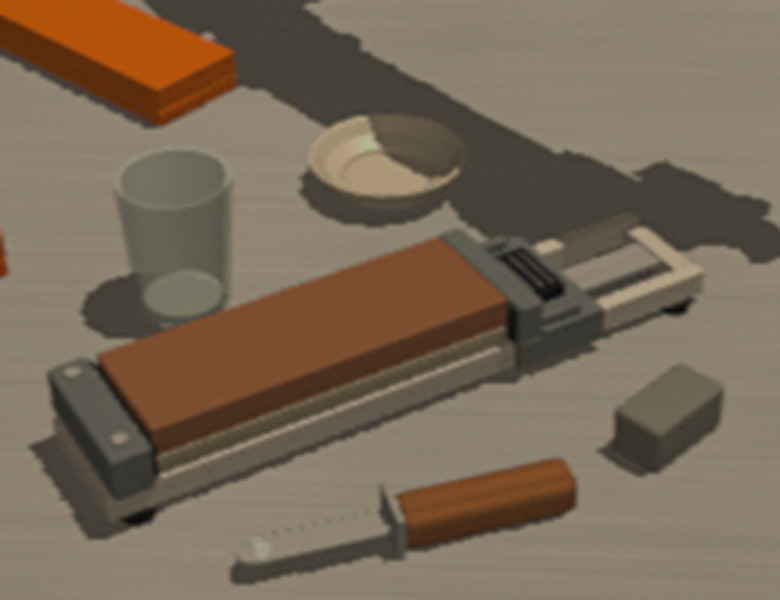

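The stone touches both jaws with no gap. The button reads 34.2 mm, against 33.9 mm before the push, so it is back up and locked. The jaw's measured travel is about 70 mm, and the bystanders look unmoved.

```bash
python3 -c "
from h import *
print(ticket.hand_in())"
```

```text
the job is handed in; nothing more can be done
None
```

The whetstone is clamped tight between the two jaws, the release button is back up so the jaw is locked, the knife, tumbler, dish and dressing stone look unmoved in the last pictures, and the job is handed in after about 14 s of the 35 s allowed (no verdict came back).

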